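# Fish the napkin ring out of the gap between the storage boxes

## Task

A wooden napkin ring has dropped into one of the two narrow gaps between the three storage boxes. Take the bent rod from its timber rest and with it draw the ring out along the gap onto the shelf just in front of the boxes, fully clear of them and still standing on its end, never touching the ring with the gripper. Then lay the rod back in its rest as it was.

Things in the scene. Friction and masses are not known exactly. Their poses are not given: they have to be found in the camera images.
- ring: Wooden napkin ring, a tube standing on end on the shelf, hole upward: outside diameter 45 mm, hole 36 mm, height 25 mm, about 25 g. It is in one of the two gaps; a solid wooden drawer knob of like size is in the other. Origin: centre of its underside; z up its axis.
- hook: L-shaped rod, about 120 g. Timber handle 20 (x) x 130 (y) x 24 mm (z), then a 7 mm steel rod running level to y = 95 mm and bent straight down to 115 mm below the handle's centre line. Origin: handle's centre; centre of mass 20 to 40 mm from it towards the bend. It starts level in its rest, handle across both uprights, bent end hanging free with its tip 22 mm above the shelf.
- hook_tip (a point): Lower tip of the bent rod, at (0, 95, -115) mm in the rod's own frame.
- rest: Fixed timber rest: base 90 x 150 x 12 mm, two uprights 64 mm wide (x), 16 mm thick, centred at y = -45 and +45 mm (74 mm free between). Each has an open notch on top, 40 mm wide, floor 125 mm and cheeks 137 mm above the shelf. The handle lies in both along y, its centre 137 mm above the origin. Origin: centre of underside, z up; +y: where the rod's bend points.
- boxes: Fixed row of three closed boxes along y, 72 mm high, x from -75 (front) to +75 mm; middle one of cardboard 100 mm wide, outer ones 90 mm. Between them two gaps 58 mm wide, centred at y = +79 and -79 mm, running along x, open at top and front, closed at the back by a 70 mm high board. Origin: middle of the row at shelf level; -x points out of the gaps to the open shelf on the robot's side.
Mind the look-alikes: they are no part of the job. Of the things like the hook, leave any that is red; of the rest the larger one is meant.

How it is judged:
By the outcome, as a careful person would: the job done as asked, in the order asked, and still so for the second after the job is handed in, with the robot touching nothing.
It also fails if it takes over 48 s, if anything falls off the work surface, if the arm or the gripper's body presses on something with over 40 N, if the wrist force passes 120 N, or if a joint passes its speed limit or range.

## Robot

A 6-joint arm with a two-finger parallel gripper is mounted at the origin on the work surface. World frame = base frame: x ahead of the robot, y to its left, z up, the work surface at z = 0. Lengths are in mm, angles in rad, forces in N, time in s.
With the tool pointing down it reaches from about 350 to 975 mm from the base axis. Payload 7.1 kg.
Tool frame: the origin (TCP) lies at the very end of the fingers, on their centre line; the grasp point (between the pads) lies 19 mm behind it; y points along the fingers, x is the direction in which the jaws open and shut, and the axes are right-handed (so a half turn about y gives the same grasp; the last joint's range is limited). The gripper opens to 88 mm and grips with 3 to 60 N. Pads are 20 mm wide; open, the fingers measure 115 mm over their backs; the gripper's body (75 mm by 178 mm) begins 61 mm behind the grasp point.
Start: joints at [1.27, 0.423, 1.63, -0, 1.089, -0.019], TCP at [173.771, 600.34, 222.675] pointing down, gripper open.
Joint ranges: [-3, 3], [-0.9, 2.11], [0.09, 2.58], [-1.31, 4.45], [0.11, 2.69], [-2.54, 2.54]. Speed limits (rad/s): [2.39, 2.39, 3.01, 3.14, 3.14, 3.14].

## Interface

Orientations are given as a rotation vector (axis times angle).
In Python, from workcell import ctrl gives the robot as it stands. The module is installed in compiled form; this text tells all that it offers.
- The arm moves only by the tool carry_out, never from a script. Its arguments are lists of equal length, an entry for each row: "delta_pos": the shift along the tool's x, y, z in cm, a list of three; "rotation": the turn, a rotation vector about the tool's x, y, z in rad, a list of three. In form: {"delta_pos": [[dx, dy, dz], ...], "rotation": [[wx, wy, wz], ...]}. A call has 1 to 12 rows; each row is the pose to reach, as a shift and turn from the pose commanded when the call began, along the tool's axes at that moment; what a row does not reach only later rows make up. A row lasts 1/12 s, in which the tool goes at most 41.7 mm and 7.16 degrees, less where a joint would pass 70% of its speed; a pose out of reach is approached as far as the arm can. A call with a gripper value outside its range is refused whole. "hand" is the closure in counts, from 0 (fully open) to 255 (shut), set as the call begins (left out, the last holds). The fingers move at their own pace and stop on an object; the grip force is fixed at half the most. Time passes only in rows, so rows that repeat a pose let the fingers close. It gives the time, the measured TCP pose, the force and the opening at its end, in the units of the state.
- ctrl.get_obs(): the state, without advancing time (a new reading comes with each control period).
- ctrl.get_image(name): name is "side" or "top"; returns the picture (384x512x3 uint8, red, green, blue); there is no depth.
- ctrl.camera_info(name): a dict with "fov_y" (degrees; the focal length in pixels is half the picture's height over the tangent of half this angle, whatever the lens; pixels are square), "cx", "cy" (the principal point, pixels), "R" (3x3) and "t" (3): a world point X has camera coordinates R X + t. Camera axes: x right, y down, z forward; pixel columns grow to the right and rows downward; lengths in mm; the calibration is good to about 2 mm. A picture is of the moment at which its call begins. camera_info takes no time and is no camera call.
- ctrl.close_job(): hands the job in, once; it reports no verdict.
The state is a dict: "t": time; "qpos": joint angles; "qvel": joint speeds; "joint_torque": joint torques, N m; "ee_pos": TCP position; "orientation": TCP orientation; "ft_force": force on the tool from outside, world axes, zero at the start; "moment": the same for the moment, N m; "width": finger opening in mm.
Only numpy, scipy, OpenCV 4.12 (cv2) and the standard library are available. Lean on these libraries where they do the work, as an engineer would, in place of code of your own. Each camera call takes 0.05 s, during which the arm holds its last target.

## Working session

There is one attempt and no reset: what is moved stays moved. The work goes in short steps, Python scripts to look and compute and a tool call to move; the robot and the scene stay as the last step left them, time stands still between calls to the robot, and variables do not carry over. Pictures are saved under pics/ and viewed, and the job is handed in when it is done.

Besides the shell and the picture viewer there is one more tool, called after "Request:" by a JSON object that holds its "api" and its "payload". carry_out: Moves the arm, as the interface text tells. Its arguments: {"type":"object","properties":{"delta_pos":{"type":"array","items":{"type":"array","items":{"type":"number"}}},"rotation":{"type":"array","items":{"type":"array","items":{"type":"number"}}},"hand":{"type":"number"}},"required":["delta_pos","rotation"]}

```bash
mkdir -p pics
python3 - <<'E'
from workcell import ctrl
import cv2
o=ctrl.get_obs(); print(o)
for n in("side","top"):
    im=ctrl.get_image(n); cv2.imwrite(f"pics/{n}0.png",im[:,:,::-1]); print(n,ctrl.camera_info(n))
E
```

```text
{'t': 0.0, 'qpos': array([ 1.27000775e+00,  4.23842670e-01,  1.63069563e+00,  1.41883507e-05,
        1.08860900e+00, -1.90125669e-02]), 'qvel': array([4.19707655e-04, 5.66989560e-05, 2.05961790e-03, 9.08380214e-04,
       1.78062531e-04, 1.03072415e-04]), 'joint_torque': array([ 4.40303207e-03, -5.44618857e+01, -2.73676014e+01,  6.45038788e-02,
        2.28476065e-02, -1.22327438e-04]), 'ee_pos': array([173.60019731, 599.81742035, 221.89835004]), 'orientation': array([-1.33034632, -0.99823516,  1.00034361]), 'ft_force': array([ 0.84159869,  0.67649696, -0.18994363]), 'moment': array([0.03300007, 0.0209275 , 0.01051446]), 'width': 87.91245936250988}
side {'fov_y': 45.77429921223789, 'cx': 249.19474150055987, 'cy': 185.8801520846664, 'R': array([[ 0.81568602, -0.57828838, -0.01545533],
       [-0.45425973, -0.62374162, -0.63607742],
       [ 0.35819605,  0.5258602 , -0.77147044]]), 't': array([-401.70436136,  226.80034399, 1015.11039679])}
top {'fov_y': 50.32855640595095, 'cx': 256.6245771460822, 'cy': 195.03736167181842, 'R': array([[ 0.0139673 , -0.99985235, -0.01000942],
       [-0.9997561 , -0.01379329, -0.017248  ],
       [ 0.01710739,  0.01024789, -0.99980114]]), 't': array([ -77.59777855,  440.26181279, 1011.59238117])}
```

```bash
cd pics; python3 -c "
import cv2
for n in('side','top'):
    cv2.imwrite(n+'0b.png',cv2.resize(cv2.imread(n+'0.png'),(800,600),interpolation=cv2.INTER_CUBIC))"
```

```text
(no output)
```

View pics/top0b.png

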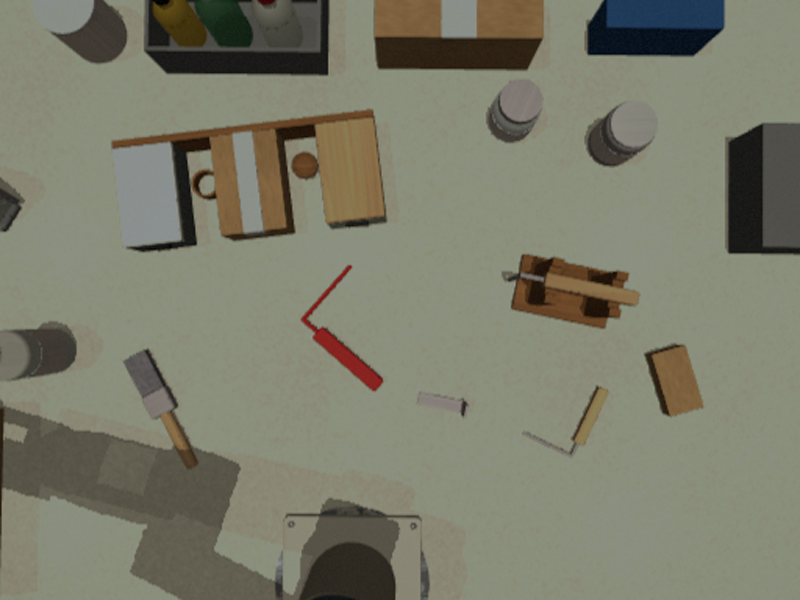

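View pics/side0b.png

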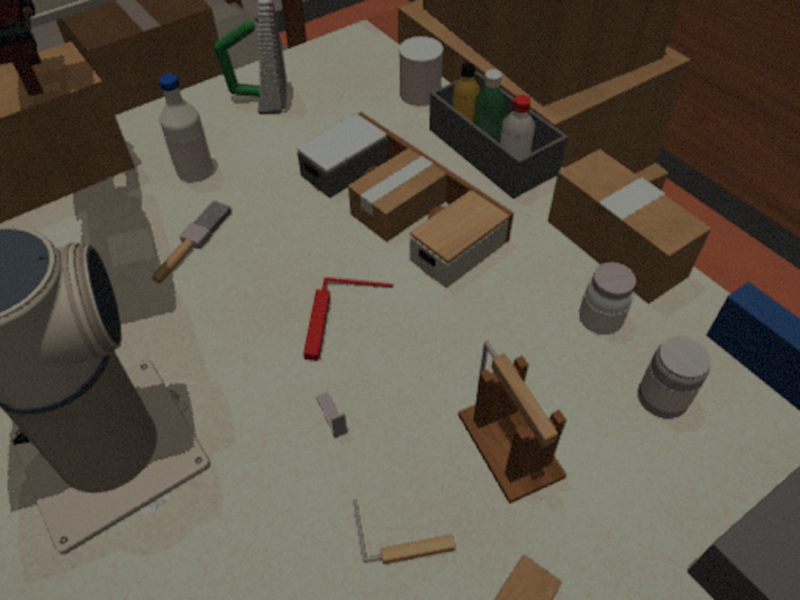

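The top view shows the ring in the left (+y) gap at about (203,184) in the 800 px picture and the knob in the right gap at (305,165). The full-size rod is in its rest, with its handle from (546,280) to (638,298) and its bend near (508,275). The red rod and the small rod are decoys.

```bash
cat > h.py <<'E'
import numpy as np, cv2
from workcell import ctrl
from scipy.spatial.transform import Rotation as Ro
def cam(n):
    c=ctrl.camera_info(n); f=192/np.tan(np.radians(c['fov_y'])/2); return c['R'],c['t'],f,c['cx'],c['cy']
def plane(n,px,z):
    R,t,f,cx,cy=cam(n); px=np.atleast_2d(np.asarray(px,float))
    d=np.c_[(px[:,0]-cx)/f,(px[:,1]-cy)/f,np.ones(len(px))]@R; o=-R.T@t
    s=(z-o[2])/d[:,2]; return o+s[:,None]*d
def proj(n,X):
    R,t,f,cx,cy=cam(n); c=np.atleast_2d(X)@R.T+t; return np.c_[f*c[:,0]/c[:,2]+cx,f*c[:,1]/c[:,2]+cy]
def crop(src,dst,x0,y0,x1,y1):
    im=cv2.imread(src)[y0:y1,x0:x1]; s=min(800/(x1-x0),600/(y1-y0)); cv2.imwrite(dst,cv2.resize(im,None,fx=s,fy=s,interpolation=cv2.INTER_CUBIC)); print(dst,s)
E
python3 - <<'E'
from h import *
crop('pics/top0.png','pics/a.png',60,60,260,170)
crop('pics/top0.png','pics/b.png',310,150,430,220)
crop('pics/side0.png','pics/c.png',280,200,380,325)
E
```

```text
pics/a.png 4.0
pics/b.png 6.666666666666667
pics/c.png 4.8
```

View pics/a.png

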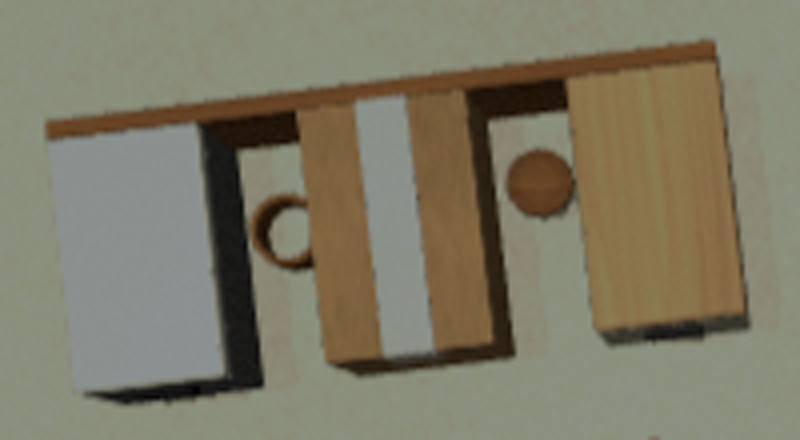

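View pics/b.png

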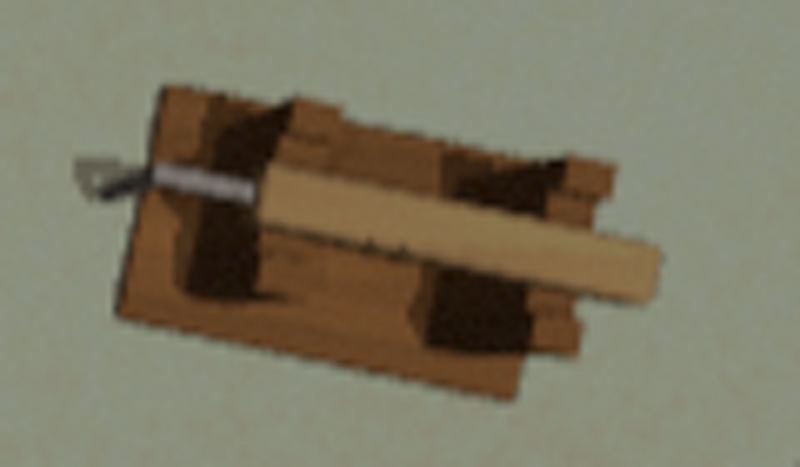

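View pics/c.png

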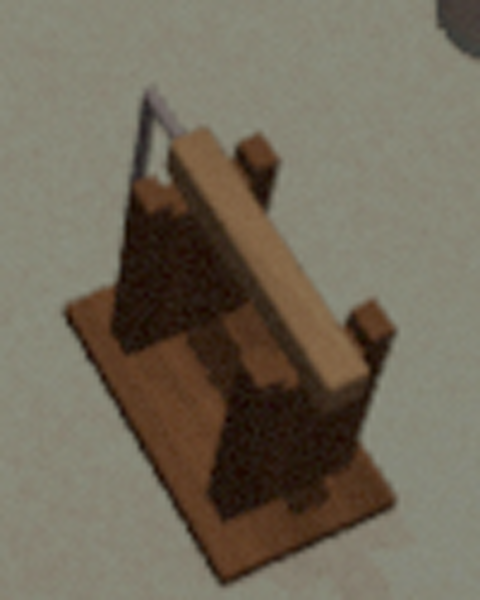

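```bash
cat >> h.py <<'E'
def un(p,s,x0,y0): return (np.atleast_2d(np.asarray(p,float))+.5)/s-.5+np.array([x0,y0])
E
python3 - <<'E'
from h import *
np.set_printoptions(precision=1,suppress=True)
for n in('side','top'):
    R,t,*_=cam(n); print(n,-R.T@t)
s=20/3
H=plane('top',un([(262,168),(258,230),(655,300),(662,243)],s,310,150),149); print('handle top',H[:,:2], H.mean(0), np.linalg.norm(H-np.roll(H,1,0),axis=1))
B=plane('top',un([(163,87),(118,316),(516,400)],s,310,150),12); print('base',B[:,:2],np.linalg.norm(B[0]-B[1]),np.linalg.norm(B[2]-B[1]),(B[0]+B[2])/2)
Hs=plane('side',un([(170,143),(208,128),(365,370),(327,388)],4.8,280,200),149); print('handle side',Hs[:,:2],Hs.mean(0),np.linalg.norm(Hs-np.roll(Hs,1,0),axis=1))
Bs=plane('side',un([(67,308),(224,583),(394,500)],4.8,280,200),12); print('base side',Bs[:,:2],np.linalg.norm(Bs[0]-Bs[1]),np.linalg.norm(Bs[2]-Bs[1]),(Bs[0]+Bs[2])/2)
print('bend',plane('top',un([(75,165)],s,310,150),137),plane('side',un([(150,92)],4.8,280,200),140))
# boxes tops at 72
W=plane('top',un([(48,138),(198,123),(228,378),(78,390)],4,60,60),72);print('white',W[:,:2],W.mean(0))
C=plane('top',un([(297,110),(466,90),(492,345),(328,362)],4,60,60),72);print('card',C[:,:2],C.mean(0),np.linalg.norm(C-np.roll(C,1,0),axis=1))
O=plane('top',un([(567,78),(718,62),(747,313),(600,330)],4,60,60),72);print('wood',O[:,:2],O.mean(0))
print('ring', plane('top',un([(250,230),(296,270),(287,193),(291,231)],4,60,60),25))
print('knob', plane('top',un([(540,183)],4,60,60),25))
E
```

```text
side [  67.1 -624.6  921.2]
top [ 423.9  -81.9 1018.2]
handle top [[ 484.6 -268.3]
 [ 464.8 -267.3]
 [ 444.2 -393.4]
 [ 462.4 -395.5]] [ 464.  -331.1  149. ] [129.1  19.8 127.8  18.3]
base [[ 523.6 -260.9]
 [ 438.8 -245.3]
 [ 409.9 -391.8]] 86.20848606148012 149.35813442073734 [ 466.7 -326.4   12. ]
handle side [[ 467.5 -270.7]
 [ 485.6 -274.4]
 [ 459.5 -397. ]
 [ 442.1 -394. ]] [ 463.7 -334.   149. ] [125.9  18.4 125.3  17.7]
base side [[ 438.2 -250.8]
 [ 408.2 -395.8]
 [ 494.7 -410.8]] 148.01831657203329 87.75985061388346 [ 466.4 -330.8   12. ]
bend [[ 485.6 -210.6  137. ]] [[ 482.6 -241.1  140. ]]
white [[669.9 363.3]
 [679.7 275.6]
 [530.9 255. ]
 [522.7 342.5]] [600.8 309.1  72. ]
card [[688.  217.7]
 [700.8 119.2]
 [552.  101.4]
 [540.9 196.8]] [620.4 158.8  72. ] [148.5  99.4 149.8  96. ]
wood [[708.5  60.3]
 [718.8 -27.5]
 [572.5 -46.5]
 [561.6  38.7]] [640.3   6.3  72. ]
ring [[627.  260.1  25. ]
 [602.8 231.4  25. ]
 [650.  237.8  25. ]
 [626.7 234.9  25. ]]
knob [[658.   82.9  25. ]]
```

```bash
cat >> h.py <<'E'
np.set_printoptions(precision=2,suppress=True)
def rowto(p,R=None):
    """delta from current commanded pose approx (measured) to target p, R"""
    o=ctrl.get_obs(); R0=Ro.from_rotvec(o['orientation']); d=R0.inv().apply(np.asarray(p)-o['ee_pos'])/10
    w=(R0.inv()*R).as_rotvec() if R is not None else np.zeros(3)
    return d,w
E
python3 - <<'E'
from h import *
o=ctrl.get_obs(); M=Ro.from_rotvec(o['orientation']).as_matrix(); print(M)
y=np.radians(-10.7)
c=np.array([464.2,-332]); u=np.array([-np.sin(y),np.cos(y)]); 
print('bend/tip xy',c+95*u,'grasp',c+15*u)
for s in(1,-1):
    x=s*np.array([np.cos(y),np.sin(y),0]); yy=np.array([0,0,-1]); R=Ro.from_matrix(np.c_[x,yy,np.cross(x,yy)])
    g=np.r_[c+15*u,118]
    print(s,rowto(g,R), R.as_rotvec())
E
```

```text
[[ 0.28 -0.   -0.96]
 [ 0.96 -0.    0.28]
 [-0.   -1.    0.  ]]
bend/tip xy [ 481.84 -238.65] grasp [ 466.98 -317.26]
1 (array([-79.93,  10.51, -53.68]), array([ 0.  ,  1.48, -0.  ])) [-1.57  0.15 -0.15]
-1 (array([-79.93,  10.51, -53.68]), array([-0.  , -1.67, -0.  ])) [-0.2  -2.12  2.12]
```

Request:
{"api": "carry_out", "payload": {"delta_pos": [[-33.5, -1.3, -45.8], [-33.5, -1.3, -45.8], [-33.5, -1.3, -45.8], [-33.5, -1.3, -45.8], [-33.5, -1.3, -45.8], [-33.5, -1.3, -45.8], [-33.5, -1.3, -45.8], [-33.5, -1.3, -45.8], [-33.5, -1.3, -45.8], [-33.5, -1.3, -45.8], [-33.5, -1.3, -45.8], [-33.5, -1.3, -45.8]], "rotation": [[0, 0.8, 0], [0, 0.8, 0], [0, 0.8, 0], [0, 0.8, 0], [0, 0.8, 0], [0, 0.8, 0], [0, 0.8, 0], [0, 0.8, 0], [0, 0.8, 0], [0, 0.8, 0], [0, 0.8, 0], [0, 0.8, 0]], "hand": 0}}

```text
t: 1.1
ee_pos: [479.9, 202.7, 234.1]
orientation: [-1.537, -0.383, 0.384]
ft_force: [0.5, 0.7, 0.1]
width: 87.7
```

```bash
cat > g.py <<'E'
from h import *
import sys
def Rx(deg):
    y=np.radians(deg); x=np.array([np.cos(y),np.sin(y),0]); yy=np.array([0,0,-1]); return Ro.from_matrix(np.c_[x,yy,np.cross(x,yy)])
def st():
    o=ctrl.get_obs(); print('t',o['t'],'ee',o['ee_pos'],'q',o['qpos'],'F',o['ft_force'],'w',o['width']); M=Ro.from_rotvec(o['orientation']).as_matrix(); print('toolx deg',np.degrees(np.arctan2(M[1,0],M[0,0])),'down',M[:,1]); return o
E
python3 - <<'E'
from g import *
st(); print(rowto((467,-317.3,200),Rx(-10.7)))
E
```

```text
t 1.1 ee [479.93 202.71 234.07] q [ 0.38  0.26  1.85  0.    1.04 -0.11] F [0.51 0.74 0.13] w 87.6795892277506
toolx deg 28.01260290159505 down [-0. -0. -1.]
(array([-25.56,   3.41, -45.3 ]), array([ 0.  ,  0.68, -0.  ]))
```

Request:
{"api": "carry_out", "payload": {"delta_pos": [[-25.6, 1.0, -45.3], [-25.6, 1.0, -45.3], [-25.6, 1.0, -45.3], [-25.6, 1.0, -45.3], [-25.6, 1.0, -45.3], [-25.6, 1.0, -45.3], [-25.6, 1.0, -45.3], [-25.6, 1.0, -45.3], [-25.6, 1.0, -45.3], [-25.6, 1.0, -45.3], [-25.6, 1.0, -45.3], [-25.6, 1.0, -45.3]], "rotation": [[0, 0.68, 0], [0, 0.68, 0], [0, 0.68, 0], [0, 0.68, 0], [0, 0.68, 0], [0, 0.68, 0], [0, 0.68, 0], [0, 0.68, 0], [0, 0.68, 0], [0, 0.68, 0], [0, 0.68, 0], [0, 0.68, 0]]}}

```text
t: 2.1
ee_pos: [465.8, -297.1, 224.3]
orientation: [-1.565, 0.15, -0.15]
ft_force: [1.0, -0.1, 0.2]
width: 87.9
```

Run:
```python
from g import *
st(); print(rowto((467,-317.3,200),Rx(-10.7)))
```

```text
t 2.1 ee [ 465.82 -297.09  224.28] q [-0.59  0.32  1.79  0.    1.04 -0.4 ] F [ 0.95 -0.06  0.17] w 87.872829982745
toolx deg -10.960642173488996 down [-0.  0. -1.]
(array([ 0.5 ,  2.43, -1.96]), array([-0., -0., -0.]))
```

Request:
{"api": "carry_out", "payload": {"delta_pos": [[0.5, 2.4, -2.0], [0.5, 5.0, -2.0], [0.5, 5.0, -2.0], [0.5, 5.0, -2.0]], "rotation": [[0, 0, 0], [0, 0, 0], [0, 0, 0], [0, 0, 0]]}}

```text
t: 2.43
ee_pos: [466.4, -314.9, 173.2]
orientation: [-1.563, 0.153, -0.148]
ft_force: [0.9, -1.1, 0.3]
width: 87.8
```

Run:
```python
from g import *
for n in("side","top"):
    im=ctrl.get_image(n); cv2.imwrite(f"pics/{n}1.png",im[:,:,::-1])
crop('pics/top1.png','pics/d.png',290,120,450,240)
crop('pics/side1.png','pics/e.png',260,150,400,325)
o=st(); p=o['ee_pos']; print(proj('top',p),proj('side',p))
```

```text
pics/d.png 5.0
pics/e.png 3.4285714285714284
t 2.5333 ee [ 468.07 -315.23  175.42] q [-0.61  0.4   1.8   0.    0.94 -0.42] F [0.57 0.26 0.77] w 88.25019037445205
toolx deg -10.898773101037321 down [ 0. -0. -1.]
[[374.4  182.22]] [[331.57 237.06]]
```

View pics/d.png

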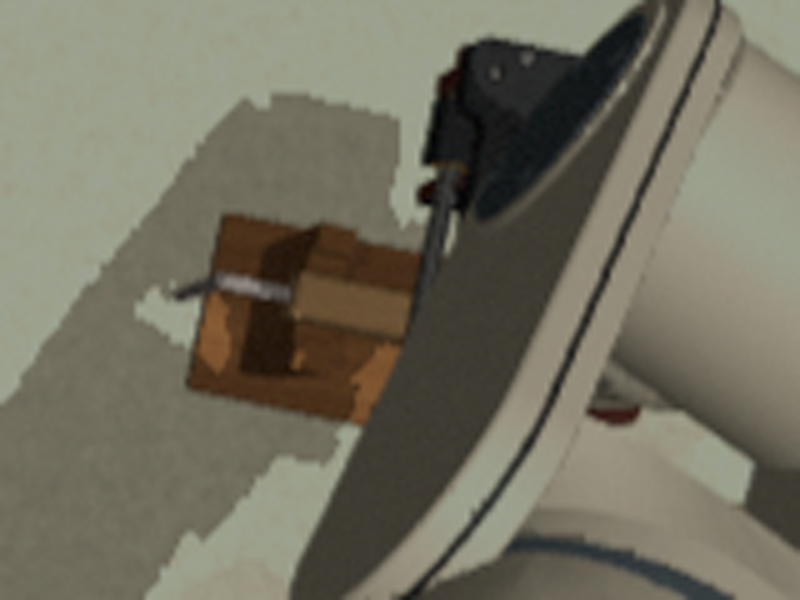

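View pics/e.png

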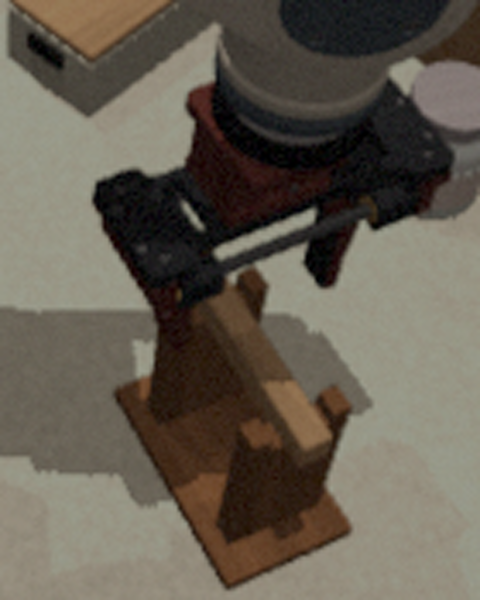

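Request:
{"api": "carry_out", "payload": {"delta_pos": [[0, 2.0, -0.2], [0, 4.0, -0.2], [0, 5.3, -0.2], [0, 5.6, -0.2], [0, 5.6, -0.2], [0, 5.6, -0.2]], "rotation": [[0, 0, 0], [0, 0, 0], [0, 0, 0], [0, 0, 0], [0, 0, 0], [0, 0, 0]]}}

```text
t: 3.03
ee_pos: [468.2, -317.6, 120.0]
orientation: [-1.567, 0.148, -0.151]
ft_force: [0.5, -0.2, 0.7]
width: 87.6
```

Run:
```python
from g import *
o=st()
im=ctrl.get_image('side'); cv2.imwrite("pics/side2.png",im[:,:,::-1])
crop('pics/side2.png','pics/f.png',260,150,400,325)
```

```text
t 3.0333 ee [ 468.25 -317.62  119.96] q [-0.62  0.48  1.83  0.    0.83 -0.43] F [ 0.54 -0.22  0.75] w 87.58603380946033
toolx deg -10.891609785796122 down [ 0. -0. -1.]
pics/f.png 3.4285714285714284
```

View pics/f.png

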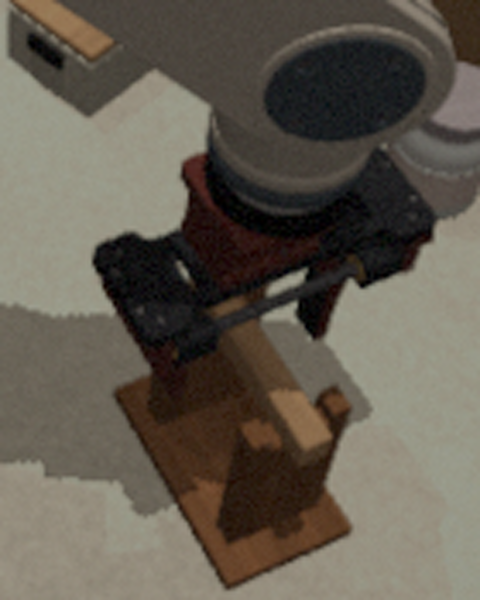

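Request:
{"api": "carry_out", "payload": {"delta_pos": [[0, 0.1, 0], [0, 0.1, 0], [0, 0.1, 0], [0, 0.1, 0], [0, 0.1, 0], [0, 0.1, 0], [0, 0.1, 0], [0, 0.1, 0], [0, 0.1, 0], [0, 0.1, 0]], "rotation": [[0, 0, 0], [0, 0, 0], [0, 0, 0], [0, 0, 0], [0, 0, 0], [0, 0, 0], [0, 0, 0], [0, 0, 0], [0, 0, 0], [0, 0, 0]], "hand": 255}}

```text
t: 3.92
ee_pos: [467.3, -317.6, 117.5]
orientation: [-1.566, 0.15, -0.15]
ft_force: [0.1, -0.4, -0.4]
width: 24.6
```

Run:
```python
from g import *
o=st()
```

```text
t 3.9167 ee [ 467.31 -317.62  117.49] q [-0.62  0.48  1.83  0.    0.83 -0.43] F [ 0.06 -0.4  -0.43] w 24.619025236951476
toolx deg -10.943855106179367 down [-0.  0. -1.]
```

Width is 24.6 mm and still closing (the handle is 20 mm), so I'll hold for longer.

Request:
{"api": "carry_out", "payload": {"delta_pos": [[0, 0, 0], [0, 0, 0], [0, 0, 0], [0, 0, 0], [0, 0, 0]], "rotation": [[0, 0, 0], [0, 0, 0], [0, 0, 0], [0, 0, 0], [0, 0, 0]], "hand": 255}}

```text
t: 4.33
ee_pos: [467.3, -317.6, 117.5]
orientation: [-1.566, 0.15, -0.15]
ft_force: [0.1, -0.1, -1.0]
width: 19.7
```

Run:
```python
from g import *
o=st()
```

```text
t 4.3333 ee [ 467.33 -317.63  117.51] q [-0.62  0.48  1.83  0.    0.83 -0.43] F [ 0.14 -0.12 -1.04] w 19.72632196235314
toolx deg -10.944838047985616 down [ 0. -0. -1.]
```

Request:
{"api": "carry_out", "payload": {"delta_pos": [[0, -0.8, 0], [0, -2.0, 0], [0, -4.0, 0], [0, -6.0, 0], [0, -8.0, 0], [0, -9.0, 0], [0, -9.0, 0], [0, -9.0, 0]], "rotation": [[0, 0, 0], [0, 0, 0], [0, 0, 0], [0, 0, 0], [0, 0, 0], [0, 0, 0], [0, 0, 0], [0, 0, 0]]}}

```text
t: 5.0
ee_pos: [467.4, -317.7, 208.1]
orientation: [-1.566, 0.149, -0.151]
ft_force: [-0.0, -0.1, -1.1]
width: 19.9
```

Run:
```python
from g import *
o=st()
for n in("side","top"):
    im=ctrl.get_image(n); cv2.imwrite(f"pics/{n}3.png",im[:,:,::-1])
crop('pics/top3.png','pics/g.png',270,100,430,220)
crop('pics/side3.png','pics/h.png',240,120,400,300)
M=Ro.from_rotvec(o['orientation']).as_matrix()
for z,yo in((-115,80),(0,80)):
    X=o['ee_pos']+19*np.array([0,0,1])+M@[0,-z,yo]; print('pred',X,proj('top',X),proj('side',X))
```

```text
t 5.0 ee [ 467.4  -317.68  208.1 ] q [-0.62  0.35  1.78 -0.    1.01 -0.43] F [-0.04 -0.07 -1.14] w 19.870830752398504
toolx deg -10.944546689004344 down [ 0. -0. -1.]
pics/g.png 5.0
pics/h.png 3.3333333333333335
pred [ 482.71 -239.23  112.06] [[332.11 176.54]] [[309.16 225.71]]
pred [ 482.59 -239.14  227.06] [[342.44 172.89]] [[314.17 192.19]]
```

View pics/g.png

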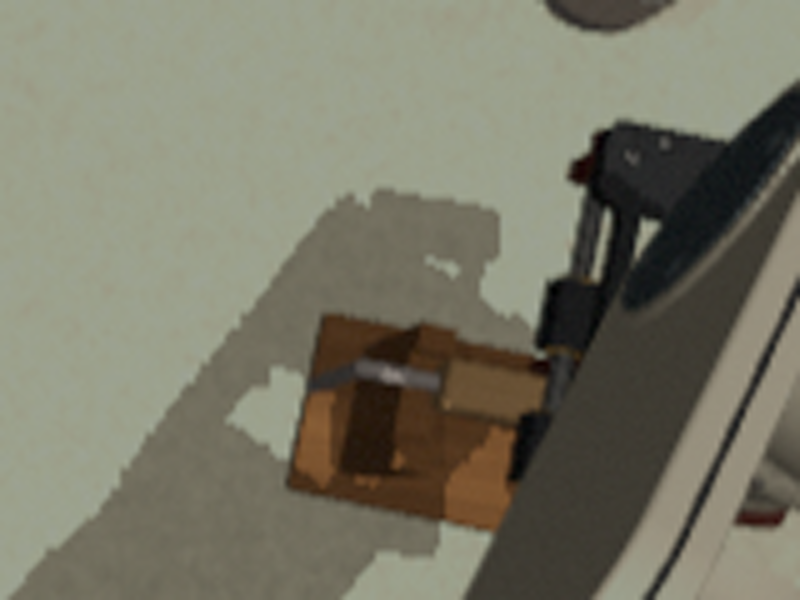

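View pics/h.png

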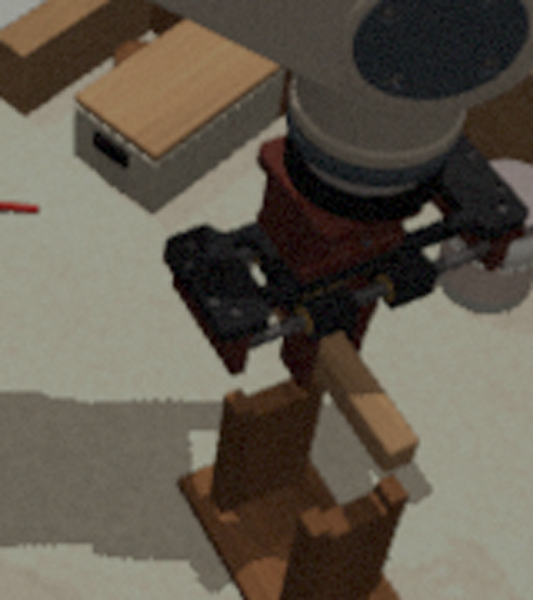

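The rod is held level. In the top view its tip is at (331.2,176.6) px, against a prediction of (332.1,176.5). I'll carry it over the ring with the tip 112 mm up.

Request:
{"api": "carry_out", "payload": {"delta_pos": [[0.2, 0, 1.5], [0.4, 0, 4.0], [0.8, 0, 7.5], [1.2, 0, 11.5], [1.6, 0, 15.5], [2.1, 0, 19.5], [2.5, 0, 23.5], [2.9, 0, 27.5], [3.4, 0, 31.5], [3.8, 0, 35.5], [4.2, 0, 39.0], [4.5, 0, 42.0]], "rotation": [[0, 0, 0], [0, 0, 0], [0, 0, 0], [0, 0, 0], [0, 0, 0], [0, 0, 0], [0, 0, 0], [0, 0, 0], [0, 0, 0], [0, 0, 0], [0, 0, 0], [0, 0, 0]]}}

```text
t: 6.1
ee_pos: [590.9, 88.7, 206.0]
orientation: [-1.566, 0.151, -0.147]
ft_force: [0.2, -0.3, -0.3]
width: 19.8
```

Run:
```python
from g import *
o=st(); print(rowto((612.7,157,208)))
```

```text
t 6.1 ee [590.86  88.72 205.96] q [0.13 0.4  1.7  0.   1.04 0.32] F [ 0.22 -0.35 -0.34] w 19.849990180327193
toolx deg -10.878619128281185 down [-0. -0. -1.]
(array([ 0.86, -0.21,  7.12]), array([0., 0., 0.]))
```

Request:
{"api": "carry_out", "payload": {"delta_pos": [[0.4, 0, 3.0], [0.6, 0, 5.5], [0.8, 0, 7.2], [0.8, 0, 7.2], [0.8, 0, 7.2], [0.8, 0, 7.2]], "rotation": [[0, 0, 0], [0, 0, 0], [0, 0, 0], [0, 0, 0], [0, 0, 0], [0, 0, 0]]}}

```text
t: 6.6
ee_pos: [612.0, 154.4, 206.7]
orientation: [-1.567, 0.152, -0.149]
ft_force: [0.5, -0.2, -1.6]
width: 19.7
```

Run:
```python
from g import *
o=st(); print(rowto((612.7,157,208)))
for n in("side","top"):
    im=ctrl.get_image(n); cv2.imwrite(f"pics/{n}4.png",im[:,:,::-1])
crop('pics/top4.png','pics/i.png',60,50,260,200)
crop('pics/side4.png','pics/j.png',160,30,340,165)
M=Ro.from_rotvec(o['orientation']).as_matrix()
for z,yo in((-115,80),(0,80)):
    X=o['ee_pos']+19*np.array([0,0,1])+M@[0,-z,yo]; print('pred',X,proj('top',X),proj('side',X))
```

```text
t 6.6 ee [612.03 154.41 206.66] q [ 0.23  0.45  1.63 -0.    1.07  0.42] F [ 0.5  -0.22 -1.61] w 19.692790011032972
toolx deg -10.957771664202822 down [-0. -0. -1.]
(array([ 0.02, -0.13,  0.27]), array([0., 0., 0.]))
pics/i.png 4.0
pics/j.png 4.444444444444445
pred [627.02 232.86 110.56] [[121.27 109.33]] [[239.71  88.43]]
pred [627.24 232.96 225.56] [[101.16  95.87]] [[238.37  53.1 ]]
```

View pics/i.png

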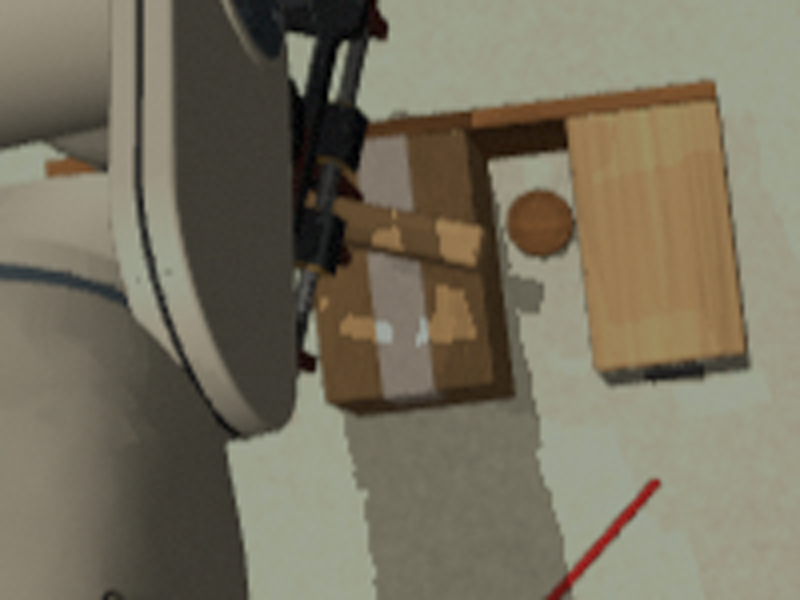

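View pics/j.png

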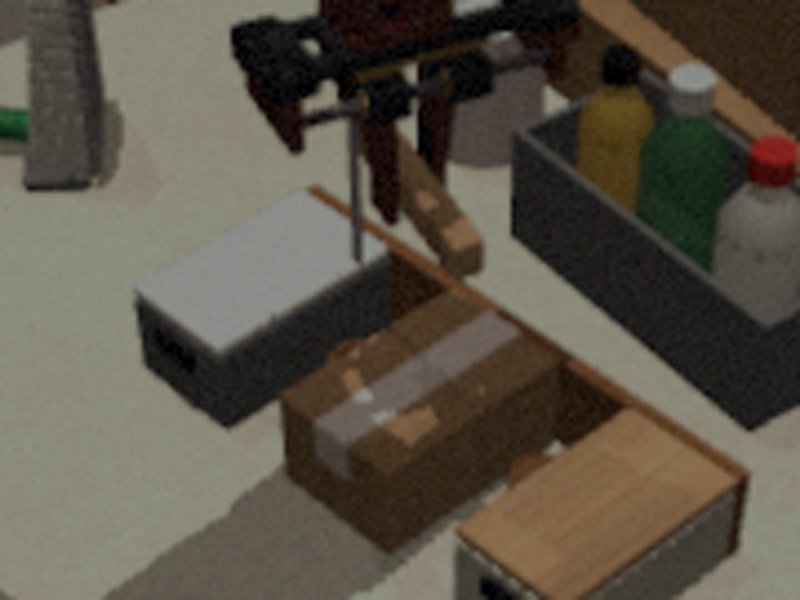

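Run:
```python
from g import *
im=cv2.imread('pics/side4.png')
P=lambda X:(lambda q:(int(q[0]*8),int(q[1]*8)))((proj('side',X)[0]-[215,90]+.5)*16-.5)
z=cv2.resize(im[90:125,215:260],None,fx=16,fy=16,interpolation=cv2.INTER_CUBIC)
th=np.linspace(0,2*np.pi,60)
for c,col in(((628,235.5),(0,255,0)),):
    for r in(18,22.5):
        pts=np.array([P((c[0]+r*np.cos(t),c[1]+r*np.sin(t),25)) for t in th]); cv2.polylines(z,[pts],True,col,1,cv2.LINE_AA,3)
cv2.imwrite('pics/k.png',z)
```

```text
(no output)
```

View pics/k.png

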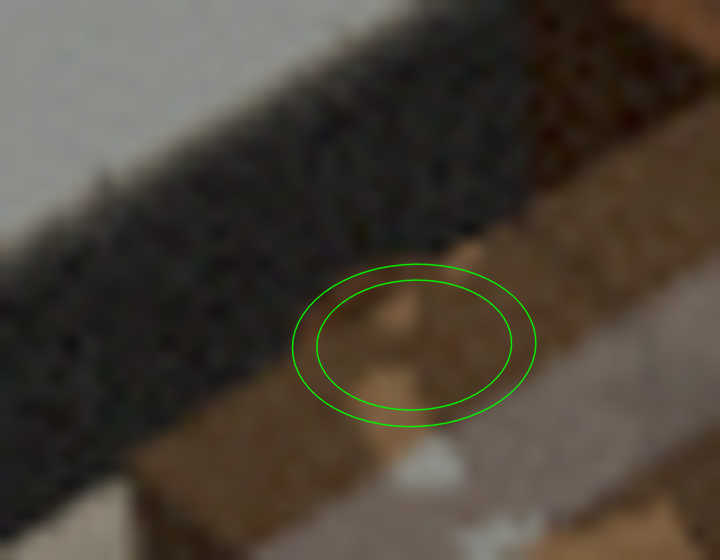

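Request:
{"api": "carry_out", "payload": {"delta_pos": [[0, 0, 0.2], [0, 2.0, 0.2], [0, 4.5, 0.2], [0, 6.5, 0.2], [0, 7.5, 0.2], [0, 8.0, 0.2], [0, 8.5, 0.2], [0, 9.0, 0.2], [0, 9.5, 0.2], [0, 10.0, 0.2], [0, 10.0, 0.2], [0, 10.0, 0.2]], "rotation": [[0, 0, 0], [0, 0, 0], [0, 0, 0], [0, 0, 0], [0, 0, 0], [0, 0, 0], [0, 0, 0], [0, 0, 0], [0, 0, 0], [0, 0, 0], [0, 0, 0], [0, 0, 0]]}}

```text
t: 7.7
ee_pos: [613.2, 157.4, 107.6]
orientation: [-1.566, 0.15, -0.15]
ft_force: [-0.4, -0.5, -0.9]
width: 19.9
```

Run:
```python
from g import *
o=st(); 
im=ctrl.get_image('side'); cv2.imwrite("pics/side5.png",im[:,:,::-1]); crop('pics/side5.png','pics/l.png',190,60,300,142)
M=Ro.from_rotvec(o['orientation']).as_matrix(); print(o['ee_pos']+19*np.array([0,0,1])+M@[0,115,80])
```

```text
t 7.7 ee [613.15 157.36 107.55] q [ 0.23  0.58  1.68 -0.    0.88  0.42] F [-0.37 -0.49 -0.91] w 19.88725261793384
toolx deg -10.941918310715971 down [-0. -0. -1.]
pics/l.png 7.2727272727272725
[628.34 235.9   11.55]
```

View pics/l.png

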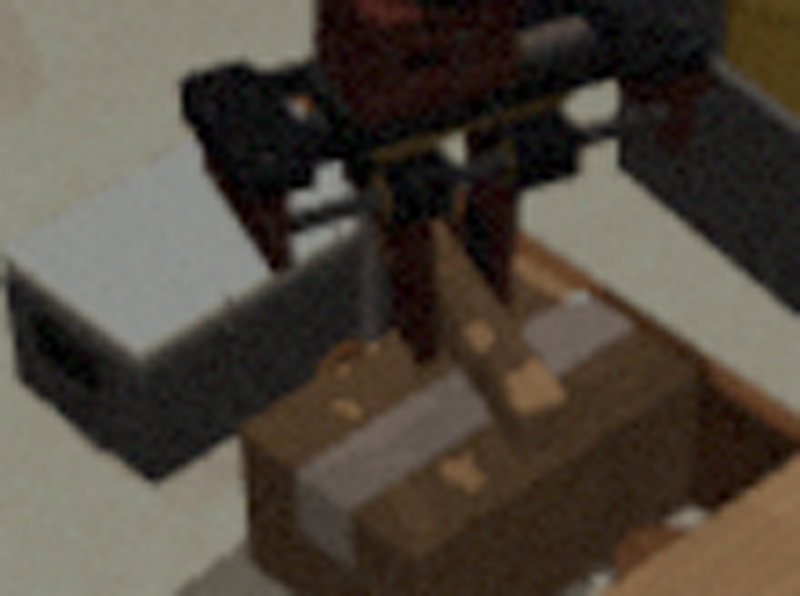

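Request:
{"api": "carry_out", "payload": {"delta_pos": [[0, 0.3, 0], [0, 0.5, 0], [0, 0.5, 0], [-0.4, 0.5, -0.1], [-0.8, 0.5, -0.3], [-1.2, 0.5, -0.4], [-1.5, 0.5, -0.5], [-1.8, 0.5, -0.6], [-2.2, 0.5, -0.7], [-2.6, 0.5, -0.9], [-3.0, 0.5, -1.0], [-3.4, 0.5, -1.1]], "rotation": [[0, 0, 0], [0, 0, 0], [0, 0, 0], [0, 0, 0], [0, 0, 0], [0, 0, 0], [0, 0, 0], [0, 0, 0], [0, 0, 0], [0, 0, 0], [0, 0, 0], [0, 0, 0]]}}

```text
t: 8.75
ee_pos: [577.2, 152.9, 102.6]
orientation: [-1.566, 0.15, -0.15]
ft_force: [0.7, -0.5, -1.5]
width: 19.8
```

Run:
```python
from g import *
o=st(); 
im=ctrl.get_image('side'); cv2.imwrite("pics/side6.png",im[:,:,::-1]); crop('pics/side6.png','pics/m.png',190,60,300,142)
M=Ro.from_rotvec(o['orientation']).as_matrix(); print(o['ee_pos']+19*np.array([0,0,1])+M@[0,115,80])
```

```text
t 8.75 ee [577.24 152.9  102.59] q [ 0.24  0.54  1.77 -0.    0.83  0.43] F [ 0.68 -0.5  -1.49] w 19.778949838493272
toolx deg -10.946145774860348 down [ 0. -0. -1.]
pics/m.png 7.2727272727272725
[592.44 231.44   6.59]
```

View pics/m.png

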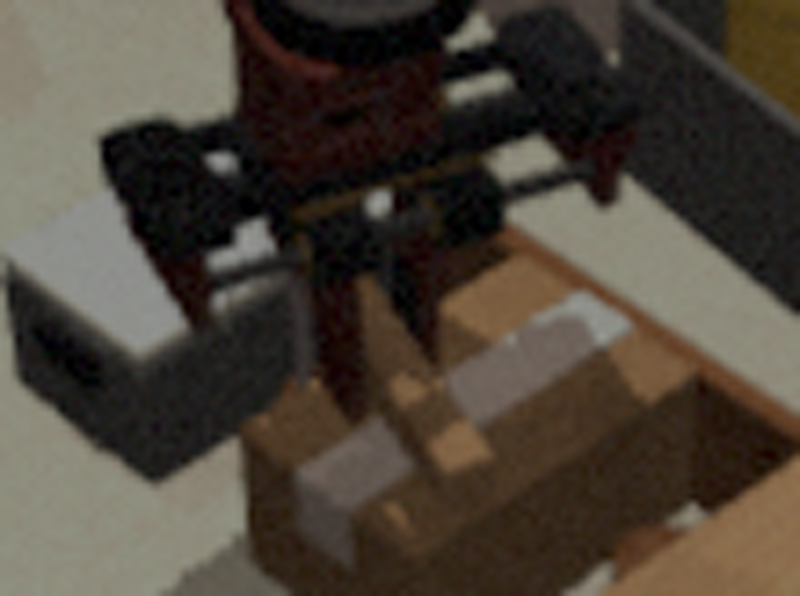

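Request:
{"api": "carry_out", "payload": {"delta_pos": [[-0.4, 0, -0.1], [-0.9, 0, -0.3], [-1.4, 0, -0.5], [-1.9, 0, -0.6], [-2.4, 0, -0.8], [-2.9, 0, -1.0], [-3.4, 0, -1.1], [-3.9, 0, -1.3], [-4.4, 0, -1.5], [-4.9, 0, -1.6], [-5.4, 0, -1.8], [-5.7, 0, -1.9]], "rotation": [[0, 0, 0], [0, 0, 0], [0, 0, 0], [0, 0, 0], [0, 0, 0], [0, 0, 0], [0, 0, 0], [0, 0, 0], [0, 0, 0], [0, 0, 0], [0, 0, 0], [0, 0, 0]]}}

```text
t: 9.8
ee_pos: [517.2, 145.0, 102.5]
orientation: [-1.566, 0.15, -0.15]
ft_force: [1.1, 0.6, -1.4]
width: 20.0
```

Run:
```python
from g import *
o=st(); 
im=ctrl.get_image('side'); cv2.imwrite("pics/side7.png",im[:,:,::-1]); crop('pics/side7.png','pics/n.png',170,60,300,157)
M=Ro.from_rotvec(o['orientation']).as_matrix(); print(o['ee_pos']+19*np.array([0,0,1])+M@[0,115,80])
```

```text
t 9.8 ee [517.24 145.03 102.48] q [ 0.25  0.47  1.9  -0.    0.77  0.44] F [ 1.05  0.6  -1.39] w 19.968853915859437
toolx deg -10.938824752410365 down [-0. -0. -1.]
pics/n.png 6.153846153846154
[532.37 223.56   6.47]
```

View pics/n.png

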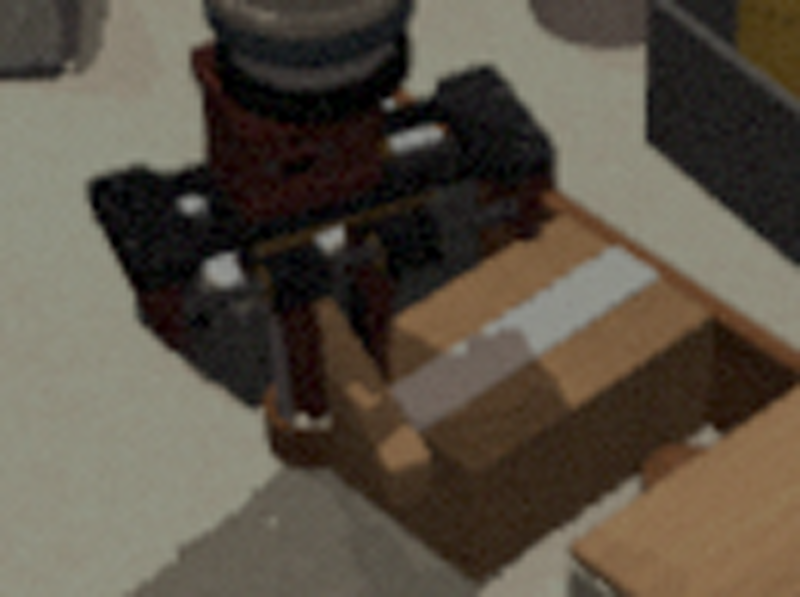

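The side view shows the ring upright around the rod at about (300,425), coming out of the gap. I'll finish the draw and slow down toward the end.

Request:
{"api": "carry_out", "payload": {"delta_pos": [[-0.4, 0, -0.1], [-0.9, 0, -0.3], [-1.4, 0, -0.5], [-1.9, 0, -0.6], [-2.4, 0, -0.8], [-2.9, 0, -1.0], [-3.4, 0, -1.1], [-3.9, 0, -1.3], [-4.3, 0, -1.4], [-4.7, 0, -1.6], [-4.9, 0, -1.7], [-5.1, 0, -1.7]], "rotation": [[0, 0, 0], [0, 0, 0], [0, 0, 0], [0, 0, 0], [0, 0, 0], [0, 0, 0], [0, 0, 0], [0, 0, 0], [0, 0, 0], [0, 0, 0], [0, 0, 0], [0, 0, 0]]}}

```text
t: 10.85
ee_pos: [464.5, 138.0, 102.6]
orientation: [-1.566, 0.15, -0.15]
ft_force: [0.3, -0.1, -1.6]
width: 19.8
```

Run:
```python
from g import *
o=st(); 
im=ctrl.get_image('side'); cv2.imwrite("pics/side8.png",im[:,:,::-1]); crop('pics/side8.png','pics/o.png',150,60,310,180)
M=Ro.from_rotvec(o['orientation']).as_matrix(); X=o['ee_pos']+19*np.array([0,0,1])+M@[0,115,80]; print(X, proj('side',X))
```

```text
t 10.85 ee [464.5  138.03 102.56] q [ 0.26  0.41  2.02 -0.    0.72  0.46] F [ 0.3  -0.13 -1.6 ] w 19.791801903459238
toolx deg -10.946591974138293 down [ 0. -0. -1.]
pics/o.png 5.0
[479.7  216.57   6.56] [[201.54 140.12]]
```

View pics/o.png

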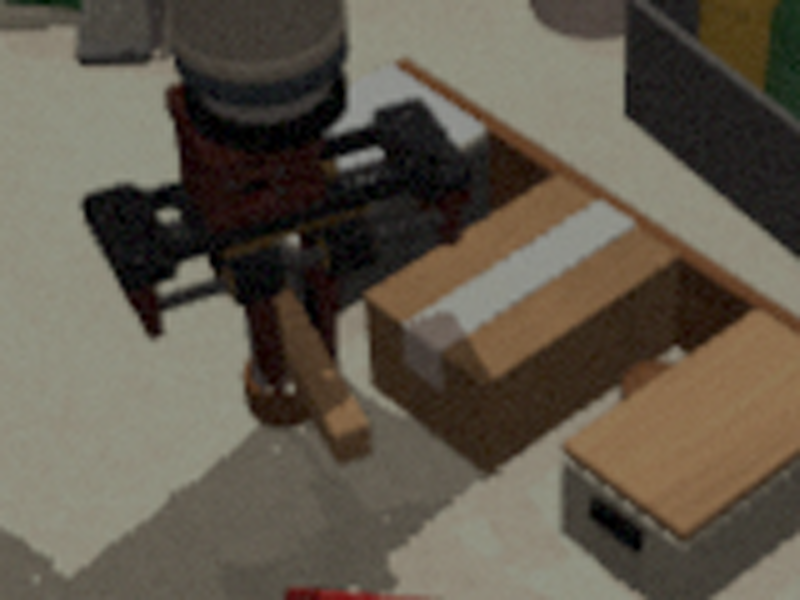

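Request:
{"api": "carry_out", "payload": {"delta_pos": [[0.3, 0, 0.1], [0.8, 0, 0.3], [1.1, 0, 0.4], [1.1, 0, 0.4], [1.1, -1.0, 0.4], [1.1, -2.5, 0.4], [1.1, -4.5, 0.4], [1.1, -7.0, 0.4], [1.1, -9.5, 0.4], [1.1, -11.0, 0.4], [1.1, -11.0, 0.4]], "rotation": [[0, 0, 0], [0, 0, 0], [0, 0, 0], [0, 0, 0], [0, 0, 0], [0, 0, 0], [0, 0, 0], [0, 0, 0], [0, 0, 0], [0, 0, 0], [0, 0, 0]]}}

```text
t: 11.82
ee_pos: [478.3, 140.5, 216.4]
orientation: [-1.563, 0.145, -0.155]
ft_force: [1.2, -0.0, -1.7]
width: 20.0
```

Run:
```python
from g import *
o=st(); 
im=ctrl.get_image('side'); cv2.imwrite("pics/side9.png",im[:,:,::-1]); crop('pics/side9.png','pics/p.png',150,60,310,180)
M=Ro.from_rotvec(o['orientation']).as_matrix(); X=o['ee_pos']+19*np.array([0,0,1])+M@[0,115,80]; print(X, proj('side',X))
print(rowto((467.3,-317.6,212)))
```

```text
t 11.8167 ee [478.32 140.53 216.37] q [0.26 0.24 1.91 0.   0.98 0.45] F [ 1.24 -0.01 -1.72] w 19.957904625901246
toolx deg -10.944504564808712 down [ 0.01  0.   -1.  ]
pics/p.png 5.0
[494.23 219.27 120.6 ] [[201.55 106.79]]
(array([  7.71,   0.19, -45.14]), array([0., 0., 0.]))
```

View pics/p.png

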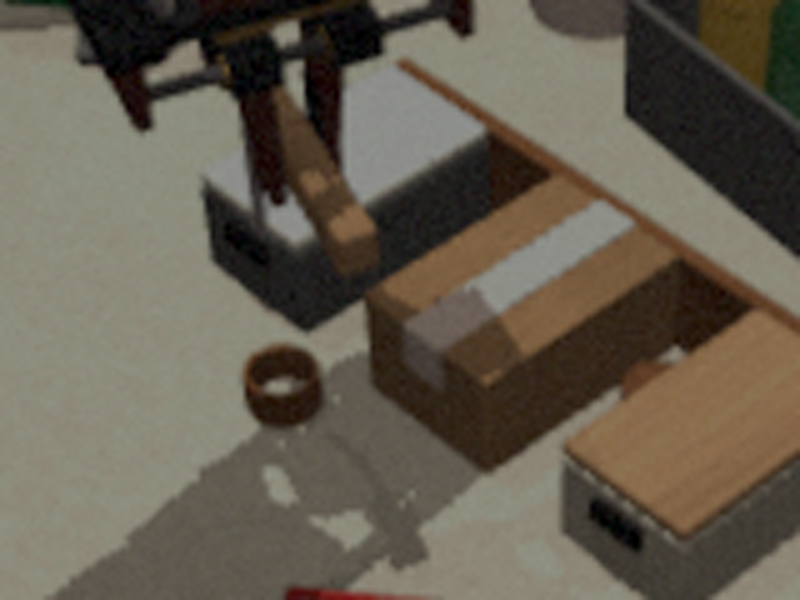

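The ring is upright and free in front of the boxes, with its centre near (283,385). Next I'll return the rod.

Request:
{"api": "carry_out", "payload": {"delta_pos": [[0.2, 0, -1.5], [0.6, 0, -4.0], [1.3, 0, -7.5], [2.0, 0, -11.5], [2.6, 0, -15.5], [3.3, 0, -19.5], [4.0, 0, -23.5], [4.7, 0, -27.5], [5.4, 0, -31.5], [6.1, 0, -35.5], [6.7, 0, -39.0], [7.2, 0, -42.0]], "rotation": [[0, 0, 0], [0, 0, 0], [0, 0, 0], [0, 0, 0], [0, 0, 0], [0, 0, 0], [0, 0, 0], [0, 0, 0], [0, 0, 0], [0, 0, 0], [0, 0, 0], [0, 0, 0]]}}

```text
t: 12.87
ee_pos: [466.0, -288.1, 211.0]
orientation: [-1.565, 0.153, -0.149]
ft_force: [0.3, 0.4, -1.2]
width: 19.4
```

Run:
```python
from g import *
o=st(); print(rowto((467.3,-317.6,210),Rx(-10.94)))
```

```text
t 12.8667 ee [ 466.02 -288.14  210.97] q [-0.58  0.33  1.81 -0.    1.01 -0.38] F [ 0.32  0.42 -1.22] w 19.42941661481167
toolx deg -11.01443869252209 down [-0.  0. -1.]
(array([ 0.69,  0.09, -2.87]), array([-0., -0., -0.]))
```

Request:
{"api": "carry_out", "payload": {"delta_pos": [[0.3, 0, -1.5], [0.7, 0, -2.8], [0.7, 0, -2.8], [0.7, 0, -2.8], [0.7, 0, -2.8]], "rotation": [[0, 0, 0], [0, 0, 0], [0, 0, 0], [0, 0, 0], [0, 0, 0]]}}

```text
t: 13.28
ee_pos: [468.7, -313.3, 212.0]
orientation: [-1.565, 0.15, -0.148]
ft_force: [-0.4, 0.3, -1.4]
width: 19.7
```

Run:
```python
from g import *
o=st(); print(rowto((467.3,-317.6,210),Rx(-10.94)))
```

```text
t 13.2833 ee [ 468.67 -313.32  212.03] q [-0.61  0.35  1.78  0.    1.02 -0.42] F [-0.43  0.29 -1.42] w 19.70929480957789
toolx deg -10.888908904211702 down [-0.  0. -1.]
(array([-0.05,  0.2 , -0.45]), array([-0.,  0., -0.]))
```

Request:
{"api": "carry_out", "payload": {"delta_pos": [[0, 1.0, -0.4], [0, 3.0, -0.4], [0, 5.0, -0.4], [0, 7.0, -0.4], [0, 7.8, -0.4], [0, 8.2, -0.4], [0, 8.4, -0.4], [0, 8.4, -0.4], [0, 8.4, -0.4]], "rotation": [[0, 0, 0], [0, 0, 0], [0, 0, 0], [0, 0, 0], [0, 0, 0], [0, 0, 0], [0, 0, 0], [0, 0, 0], [0, 0, 0]]}}

```text
t: 14.03
ee_pos: [468.7, -319.1, 129.4]
orientation: [-1.566, 0.149, -0.151]
ft_force: [0.3, -0.3, -1.9]
width: 20.0
```

Run:
```python
from g import *
o=st(); print(rowto((467.3,-317.6,117.5),Rx(-10.94)))
im=ctrl.get_image('side'); cv2.imwrite("pics/side10.png",im[:,:,::-1]); crop('pics/side10.png','pics/q.png',260,150,400,325)
```

```text
t 14.0333 ee [ 468.72 -319.05  129.41] q [-0.62  0.46  1.82  0.    0.85 -0.43] F [ 0.32 -0.28 -1.88] w 20.04352992034516
toolx deg -10.931594960009035 down [ 0. -0. -1.]
(array([-0.17,  1.19,  0.12]), array([0., 0., 0.]))
pics/q.png 3.4285714285714284
```

View pics/q.png

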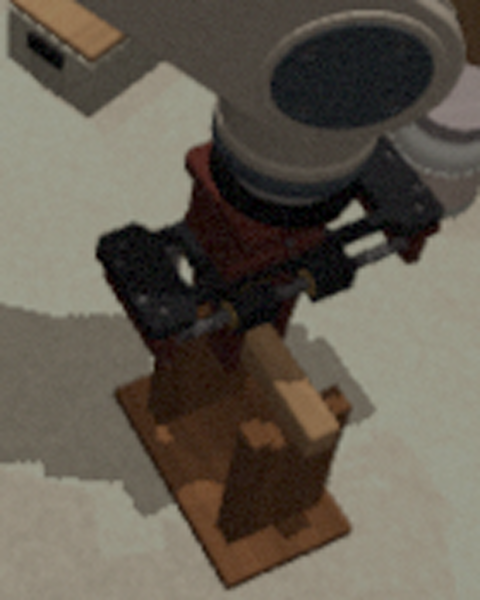

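Request:
{"api": "carry_out", "payload": {"delta_pos": [[-0.1, 0.3, 0.1], [-0.1, 0.6, 0.1], [-0.1, 0.8, 0.1], [-0.1, 1.0, 0.1], [-0.1, 1.1, 0.1], [-0.1, 1.1, 0.1], [-0.1, 1.1, 0.1]], "rotation": [[0, 0, 0], [0, 0, 0], [0, 0, 0], [0, 0, 0], [0, 0, 0], [0, 0, 0], [0, 0, 0]]}}

```text
t: 14.67
ee_pos: [467.3, -317.6, 117.5]
orientation: [-1.566, 0.15, -0.15]
ft_force: [-0.7, -0.2, -0.4]
width: 19.8
```

Run:
```python
from g import *
o=st(); print(rowto((467.3,-317.6,117.5),Rx(-10.94)))
```

```text
t 14.6667 ee [ 467.27 -317.62  117.49] q [-0.62  0.48  1.83  0.    0.83 -0.43] F [-0.67 -0.22 -0.44] w 19.828236006267982
toolx deg -10.945330374731201 down [-0.  0. -1.]
(array([ 0., -0.,  0.]), array([-0., -0., -0.]))
```

Request:
{"api": "carry_out", "payload": {"delta_pos": [[0, 0, 0], [0, 0, 0], [0, 0, 0], [0, 0, 0], [0, 0, 0], [0, 0, 0], [0, 0, 0], [0, 0, 0]], "rotation": [[0, 0, 0], [0, 0, 0], [0, 0, 0], [0, 0, 0], [0, 0, 0], [0, 0, 0], [0, 0, 0], [0, 0, 0]], "hand": 0}}

```text
t: 15.33
ee_pos: [467.3, -317.6, 117.5]
orientation: [-1.566, 0.15, -0.15]
ft_force: [0.2, 0.2, -0.4]
width: 69.6
```

Request:
{"api": "carry_out", "payload": {"delta_pos": [[0, -1.0, 0], [0, -3.0, 0], [0, -6.0, 0], [0, -9.0, 0], [0, -12.0, 0], [0, -15.0, 0], [0, -17.0, 0], [0, -17.0, 0], [0, -17.0, -6.0], [0, -17.0, -10.0], [0, -17.0, -14.0], [0, -17.0, -15.0]], "rotation": [[0, 0, 0], [0, 0, 0], [0, 0, 0], [0, 0, 0], [0, 0, 0], [0, 0, 0], [0, 0, 0], [0, 0, 0], [0, 0, 0], [0, 0, 0], [0, 0, 0], [0, 0, 0]]}}

```text
t: 16.33
ee_pos: [437.6, -467.8, 287.1]
orientation: [-1.566, 0.151, -0.15]
ft_force: [0.0, -0.2, -0.5]
width: 87.9
```

Run:
```python
from g import *
o=st()
for n in("side","top"):
    im=ctrl.get_image(n); cv2.imwrite(f"pics/{n}11.png",im[:,:,::-1])
    cv2.imwrite(f'pics/{n}11b.png',cv2.resize(im[:,:,::-1],(800,600),interpolation=cv2.INTER_CUBIC))
```

```text
t 16.3333 ee [ 437.61 -467.76  287.07] q [-0.84  0.38  1.53 -0.    1.22 -0.64] F [ 0.02 -0.23 -0.51] w 87.93109350948143
toolx deg -10.99178851838164 down [-0. -0. -1.]
```

View pics/top11b.png

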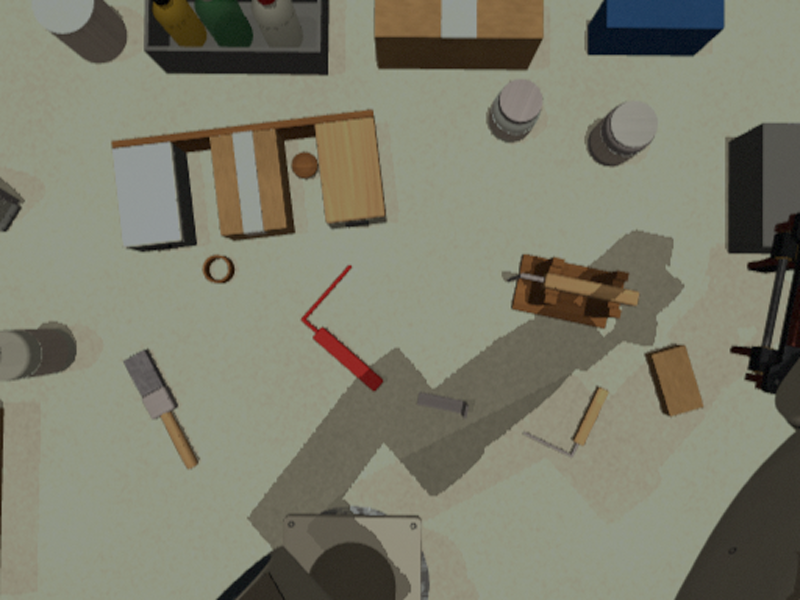

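View pics/side11b.png

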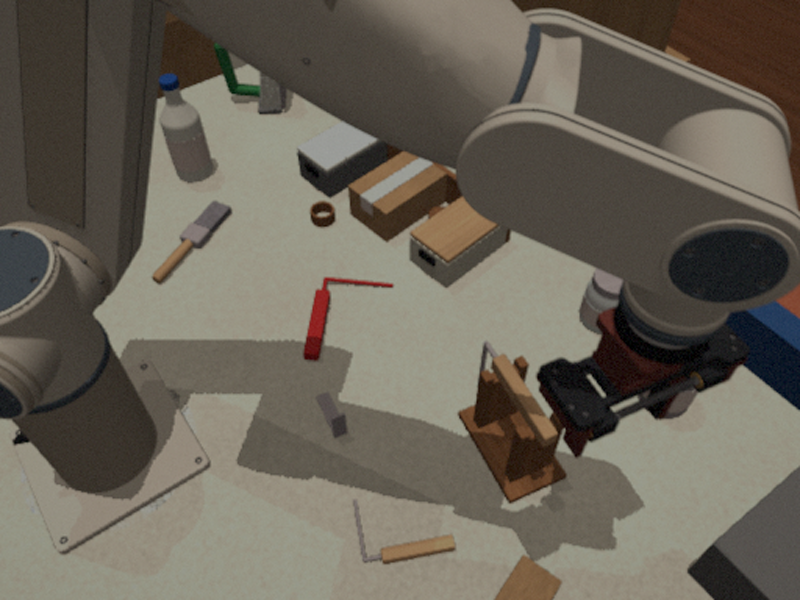

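Run:
```python
from g import *
p=plane('top',un([(219,268.5)],800/512,0,0),20)[0]; y=np.radians(7.5); d=p[:2]-[620.5,158.1]
print(p,'box frame',d@[np.cos(y),np.sin(y)],d@[-np.sin(y),np.cos(y)])
a=cv2.imread('pics/top0.png')[150:215,318:422].astype(int);b=cv2.imread('pics/top11.png')[150:215,318:422].astype(int)
H=[]
for f in('pics/top0.png','pics/top11.png'):
    im=cv2.cvtColor(cv2.imread(f),cv2.COLOR_BGR2HSV)[150:215,318:422]; m=cv2.inRange(im,(10,60,115),(25,255,255)); c=max(cv2.findContours(m,0,2)[0],key=cv2.contourArea); print(cv2.minAreaRect(c))
print(ctrl.get_obs()['qvel'])
```

```text
[494.4 215.2  20. ] box frame -117.5678506500417 73.071509774756
((60.85759735107422, 34.42058563232422), (60.193382263183594, 9.090655326843262), 12.757532119750977)
((48.170738220214844, 32.036582946777344), (34.85167694091797, 8.241477966308594), 12.094757080078125)
[ 0.05 -0.03  0.05  0.02  0.01  0.04]
```

Request:
{"api": "carry_out", "payload": {"delta_pos": [[0, 0, 0], [0, 0, 0], [0, 0, 0], [0, 0, 0], [0, 0, 0], [0, 0, 0]], "rotation": [[0, 0, 0], [0, 0, 0], [0, 0, 0], [0, 0, 0], [0, 0, 0], [0, 0, 0]]}}

```text
t: 16.93
ee_pos: [439.2, -464.2, 287.7]
orientation: [-1.566, 0.149, -0.149]
ft_force: [-0.1, 0.3, 0.5]
width: 87.8
```

Run:
```python
from g import *
im=ctrl.get_image('side'); cv2.imwrite("pics/side12.png",im[:,:,::-1]); 
a=cv2.imread('pics/side0.png').astype(int)[210:325,290:350]; b=im[:,:,::-1].astype(int)[210:325,290:350]
crop('pics/side12.png','pics/r.png',280,200,380,325)
o=ctrl.get_obs(); print(o['t'],o['qvel'],o['width'])
```

```text
pics/r.png 4.8
16.9833 [-0.  0. -0. -0. -0. -0.] 87.85844796083222
```

View pics/r.png

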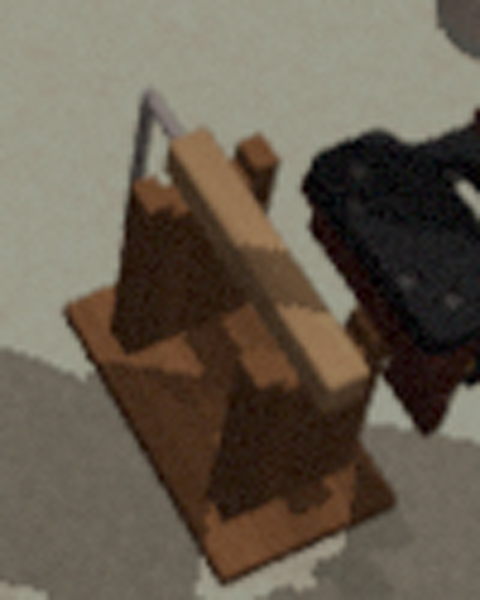

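The rod lies level in both notches at the same pixels as at the start (bend at (150,92), handle end at (365,370)). The gripper is clear and at rest, so I'm handing in.

```bash
python3 -c "
from workcell import ctrl
print(ctrl.close_job(), ctrl.get_obs()['t'])"
```

```text
the job is handed in; nothing more can be done
the job is handed in; nothing more can be done
```

The ring is out of the gap and standing on its end in front of the boxes, and the rod is back in its rest. I handed the job in at about 17 s of the 48 s allowed.

I took the large timber-handled rod from its rest and lowered its tip into the ring in the +y gap. I drew the ring out along the gap, lifted the rod clear, laid it back and let go. The gripper never touched the ring.

**Ring:** it measures 117.6 mm in front of the middle of the boxes. That leaves about 20 mm between it and their fronts, and both cameras show it upright.

**Rod:** it was released at the pose where it was gripped, to within 0.1 mm. It lies level in both notches at the same pixels in the side view as at the start.

**Forces:** the wrist force stayed under about 2 N in every reading I took, and the arm was at rest and touching nothing at the end.

**Checks that failed or disagreed:**
- The two cameras differed by 3–4 mm in y, which was well inside the ±14 mm the hole allows.
- The ring's sideways position measured 73 mm, where the gap centre is at 79 mm. This does not matter once it is out of the gap.
- The last check of the handle by colour mask covered only part of it because of a shadow, so it confirms only the angle (12.1° against 12.8° in the picture). Its position rests on the side view and the pose at release.

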